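Clip the hook-tailed wrench onto its tether ring

TASK

Put the red-gripped adjustable wrench on its tether: push its snap hook onto the front bar of the sliding steel ring until the ring fetches up and the gate flicks shut behind the bar. Then pull the wrench back until the ring fetches up the other way, and hold a moderate pull (about 8 to 15 N) for a moment to prove that the hook holds, never loading the ring with more than 25 N. Lay the wrench down, still clipped, let go, and leave the other things on the bench where they are.

Things in the scene. Friction and masses are not known exactly. Their poses are not given: they have to be found in the camera images.
- wrench: Loose adjustable wrench, 260 mm long, 0.27 to 0.42 kg, lying flat, with red grip and a steel snap hook on its tail. Origin: underside of the red grip, near the centre of mass; x points along the wrench to the hook, z up. Red grip (hold here): x -45 to 35 mm, 24 mm wide in y, 22 mm high. Neck x 33 to 59 mm, 14 mm wide. Jaw head x -93 to -149 mm, 38 mm wide.
- hook_mouth (a point): Middle of the hook's mouth, on the shut gate: 106 mm ahead of the wrench's origin, 11 mm above the underside; axes as the wrench. The hook is a flat U of 9 mm round bar open towards +x: prongs at y = -17.5 and +17.5 mm (26 mm clear between), round ends 4.5 mm past the mouth, inner bottom of the U 41.5 mm behind it. The orange gate closes the mouth.
- gate (a joint): Orange sprung gate, rad: 0 shut, to 1.45 swung into the U. A rod 5 mm thick, 27.5 mm long, hinged at the prong y = -17.5 mm (hinge 14.5 mm off the middle line); the free end is at the prong y = +17.5. Takes about 3 N to start, up to about 7 N to pass. The bar passes the free end 20 to 32 mm inside the mouth (deeper if nearer the hinge); then the gate flicks shut.
- anchor: Yellow fixed tether anchor on the bench: base plate 230 x 70 x 8 mm with an upright block 36 mm high at its far end, and the sliding ring on top. Origin: on the bench, on the plate's middle line, 100 mm behind its front edge. x points from the front edge to the block: the direction in which to push the hook on.
- ring_bar (a point): Middle (45 mm above the bench) of the front upright bar of the steel ring: 8 mm round, from 17 mm (top of its dark foot, 30 mm wide) to 66 mm up. The ring, an 82 mm high loop in the anchor's x-z plane, slides along its x with 1 N of friction through 36 mm of free play; where in it the ring starts cannot be seen. Both ends are rubber (2.5 N/mm). Back upright 56 mm farther. Axes as the anchor.
- spanner: Bystander: plain steel spanner without hook, 210 mm long. Origin: middle of its underside.
- tape: Bystander: blue roll of tape, 100 mm across, 45 mm high. Origin: centre of its underside.
- valve: Bystander: brass radiator valve with white cap, 66 mm long, 61 mm high. Origin: centre of its underside.
- screwdriver: Bystander: screwdriver lying flat. Origin: on its axis line, underside.
- paste: Bystander: jar of jointing paste with red cap, 70 mm across, 80 mm high. Origin: centre of its underside.
Things that resemble listed ones, but are neither listed nor needed, are in the scene too. Of the things like the anchor, leave any that is white; of the rest the larger one is meant.

How it is judged:
On the way, in this order (a step that is already met when the one before it is completed fails the run):
1. the ring's bar pushes the gate open (value of joint gate above 0.35 rad and contact force between wrench and anchor above 0.5 N), for 0.05 s.
2. the gate is shut again with the bar inside the hook (value of joint gate below 0.12 rad and x of ring_bar in the frame of wrench between 0.062 and 0.104 m and y of ring_bar in the frame of wrench between -0.016 and 0.016 m), for 0.1 s.
3. the wrench pulls back on the ring, bar against the shut gate, with over 5 N, held 0.2 s (contact force between wrench and anchor above 5 N and value of joint gate below 0.15 rad and x of ring_bar in the frame of wrench between 0.092 and 0.106 m and y of ring_bar in the frame of wrench between -0.016 and 0.016 m), for 0.2 s.
At the end, for the whole second after the job is handed in: the ring's front bar is inside the hook (62 to 106 mm ahead of the wrench's origin, within 16 mm of its middle line), the gate is shut (under 0.15 rad), and the wrench lies low (origin under 35 mm) and level within 0.35 rad, released and at rest (value of joint gate below 0.15 rad and x of ring_bar in the frame of wrench between 0.062 and 0.106 m and y of ring_bar in the frame of wrench between -0.016 and 0.016 m and z of ring_bar in the frame of wrench between -0.015 and 0.055 m and angle between wrench's own z axis and vertical below 0.35 rad and height (world z) of wrench below 0.035 m and linear speed of wrench below 0.02 m/s); the robot touches nothing.
It fails at once if the wrench loads the ring with more than 25 N (contact force between wrench and anchor above 25 N).
It fails at once if a bystander is shifted by more than 40 mm (distance of any of spanner, tape, valve, screwdriver, paste from where it was at the start of the episode above 0.04 m).
It also fails if it takes over 54 s, if anything falls off the work surface, if the arm or the gripper's body presses on something with over 40 N, if the wrist force passes 120 N, or if a joint passes its speed limit or range.

ROBOT

A 6-joint arm with a two-finger parallel gripper is mounted at the origin on the work surface. World frame = base frame: x ahead of the robot, y to its left, z up, the work surface at z = 0. Lengths are in m, angles in rad, forces in N, time in s.
With the tool pointing down it reaches from about 0.4 to 0.825 m from the base axis. Payload 7 kg.
Tool frame: the origin (TCP) lies between the finger pads; the fingertips stand 8 mm ahead of it and the grasp point (between the pads) lies 11 mm behind it (arm.finger_overhang is the distance from the TCP to the fingertips, in m); z points along the fingers, y is the line along which they close (so a half turn about z gives the same grasp; the last joint's range is limited). The gripper opens to 88 mm and grips with 3 to 60 N. Pads are 19 mm wide; open, the fingers measure 130 mm over their backs; the gripper's body (78 mm by 193 mm) begins 47 mm behind the grasp point.
Start: joints at [1.458, 0.359, 0.012, 0, -1.224, -0.288], TCP at [0.263, 0.621, 0.204] pointing down, gripper open.
Joint ranges: [-3.07, 3.07], [-1.43, 2.12], [-1.02, 1.25], [-3.03, 1.67], [-3.05, -0], [-3.03, 3.03]. Speed limits (rad/s): [2.39, 2.39, 3.01, 3.14, 3.14, 3.14].

INTERFACE

Orientations are given as [roll, pitch, yaw] about the fixed x, y, z axes, in that order (R = Rz(yaw) Ry(pitch) Rx(roll)).
In Python, from station import arm gives the robot as it stands.
- The arm moves only by the tool move_arm, never from a script. Its argument "rows" is text: rows parted by semicolons, each of 7 numbers parted by spaces: the turn, a rotation vector about the tool's x, y, z in degrees, then the shift along the tool's x, y, z in m, then the finger opening in m, from 0 to 0.0876. A call has 1 to 8 rows; each row shifts and turns the commanded pose from where the row before left it, along the tool's axes as they then stand; what a row does not reach is not made up. A row lasts 1/8 s, in which the tool goes at most 62.5 mm and 10.7 degrees, less where a joint would pass 70% of its speed; a pose out of reach is approached as far as the arm can. A call is refused whole if a number of a shift passes 0.0625 or a number of a turn 10.7, either way. A call with a gripper value outside its range is refused whole. The fingers move at their own pace and stop on an object; "squeeze" is the grip in N (left out, the last holds). Time passes only in rows, so rows that do not move let the fingers close. It gives the time, the measured TCP pose, the force, the opening and the grip force at its end, in the units of the state.
- arm.get_state(): the state, without advancing time (a new reading comes with each control period).
- arm.grab_frame(name): name is "side" or "top" or "wrist"; returns (picture, depth): 480x640x3 uint8, blue, green, red; 480x640 float32, m along the optical axis (not along the pixel's ray), 0 where there is no reading.
- arm.camera_model(name): a dict with "mtx" (3x3 intrinsics, pixels), "camera_from_world" (4x4, takes a point from world to camera coordinates); the wrist camera has in their place "mount" (4x4, takes a point from camera to tool coordinates, whose origin is the TCP and whose axes are the flange's). Camera axes: x right, y down, z forward; pixel columns grow to the right and rows downward; lengths in m; the calibration is good to about 2 mm. A picture is of the moment at which its call begins: read the wrist's pose just before it. camera_model takes no time and is no camera call.
- arm.job_done(): hands the job in; it is judged then, once.
The state is a dict: "t": time; "q": joint angles; "qd": joint speeds; "joint_efforts": joint torques, N m; "eef_pos": TCP position; "ee_rot": TCP orientation; "force": force on the tool from outside, world axes, zero at the start; "moment": the same for the moment, N m; "width": finger opening in m; "gripper_force": force on a finger pad.
Only numpy, scipy, OpenCV 4.12 (cv2) and the standard library are available. Lean on these libraries where they do the work, as an engineer would, in place of code of your own. Each camera call takes 0.05 s, during which the arm holds its last target. There are 200 camera calls.

## Working session

There is one attempt and no reset: what is moved stays moved. The work goes in short steps, Python scripts to look and compute and a tool call to move; the robot and the scene stay as the last step left them, time stands still between calls to the robot, and variables do not carry over. Pictures are saved under pics/ and viewed, at most 10 in all, crops included, and the job is handed in when it is done.

Besides the shell and the picture viewer there is one more tool, called after "Emit:" in YAML: its name, and indented under it one key for each argument. move_arm: Moves the arm, as the interface text tells. Its arguments: {"type":"object","properties":{"rows":{"type":"string"},"squeeze":{"type":"number"}},"required":["rows"]}

```bash
mkdir -p pics; ls; cat > h.py <<'E'
import numpy as np,cv2
from station import arm
from scipy.spatial.transform import Rotation as R
def T():
    s=arm.get_state(); M=np.eye(4); M[:3,:3]=R.from_euler('xyz',s['ee_rot']).as_matrix(); M[:3,3]=s['eef_pos']; return M
def grab(n,f=None):
    m=arm.camera_model(n); W=(T()@np.array(m['mount'])) if 'mount' in m else np.linalg.inv(np.array(m['camera_from_world']))
    p,d=arm.grab_frame(n); np.savez('%s.npz'%(f or n),p=p,d=d,W=W,K=m['mtx']); 
    cv2.imwrite('pics/%s.png'%(f or n),p); return p,d
def px(f,pts,z=None):
    a=np.load('%s.npz'%f); K,W,d=a['K'],a['W'],a['d']; out=[]
    for u,v in pts:
        r=np.array([(u-K[0,2])/K[0,0],(v-K[1,2])/K[1,1],1.])
        if z is None: c=r*np.median(d[int(v)-1:int(v)+2,int(u)-1:int(u)+2]); 
        else: dr=W[:3,:3]@r; c=r*(z-W[2,3])/dr[2]
        out.append((W[:3,:3]@c+W[:3,3]).round(4))
    return np.array(out)
E
python3 -c "
from h import *
grab('top');grab('side');print(arm.get_state())
for n in('top','side'):
  a=np.load(n+'.npz');print(a['W'],a['K'])"
```

```text
pics
{'t': 0.1, 'q': array([ 1.45811670e+00,  3.59331347e-01,  1.11709369e-02, -2.93684064e-04,
       -1.22405581e+00, -2.88108699e-01]), 'qd': array([-0.00027524, -0.00272433,  0.00201635,  0.00106489,  0.00087689,
        0.00050855]), 'joint_efforts': array([-1.60290103e-03, -5.84162915e+01,  2.93750471e+01,  7.01534495e+00,
        1.01625189e-02, -6.09854874e-05]), 'eef_pos': array([0.2631948 , 0.62109266, 0.20271755]), 'ee_rot': array([ 3.14015283e+00, -1.38766153e-04, -4.00888230e-01]), 'force': array([ 0.10427606, -0.10071653,  0.37251125]), 'moment': array([0.05158243, 0.02016617, 0.01981334]), 'gripper_force': 0.0, 'width': 0.0872914915448369}
[[-7.98623987e-03 -9.79286631e-01  2.02321314e-01  2.53092730e-01]
 [-9.99968091e-01  7.78210845e-03 -1.80440834e-03 -9.56330214e-03]
 [ 1.92546557e-04 -2.02329268e-01 -9.79317533e-01  1.46685284e+00]
 [ 0.00000000e+00  0.00000000e+00  0.00000000e+00  1.00000000e+00]] [[606.36844007   0.         328.81036369]
 [  0.         606.36844007 242.61487426]
 [  0.           0.           1.        ]]
[[ 0.96400082 -0.17254314  0.20231482  0.34449849]
 [-0.26579379 -0.6038666   0.75146444 -0.85065358]
 [-0.00748888 -0.77818635 -0.62798879  0.74638848]
 [ 0.          0.          0.          1.        ]] [[449.38024528   0.         317.69342277]
 [  0.         449.38024528 241.72765149]
 [  0.           0.           1.        ]]
```

View pics/top.png

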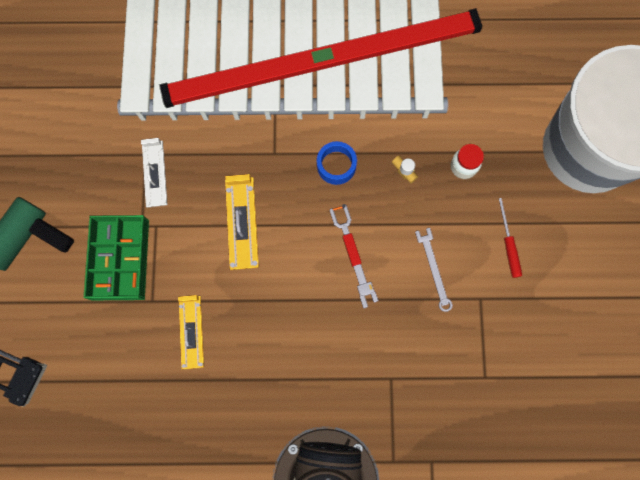

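View pics/side.png

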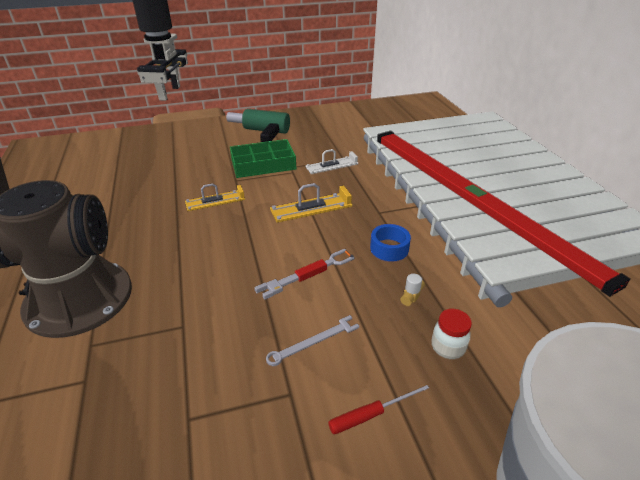

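The top view shows the large yellow anchor at about (241,222) with its block at the far end (240,180). The wrench grip is at (353,250) and its hook at (341,213). I'll enlarge that area.

```bash
python3 -c "
from h import *
p=cv2.imread('pics/top.png')[165:315,210:390]
cv2.imwrite('pics/c1.png',cv2.resize(p,None,fx=4,fy=4,interpolation=cv2.INTER_CUBIC))
p=cv2.imread('pics/side.png')[175:305,250:410]
cv2.imwrite('pics/c2.png',cv2.resize(p,None,fx=4.5,fy=4.5,interpolation=cv2.INTER_CUBIC))"
```

```text
(no output)
```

View pics/c1.png

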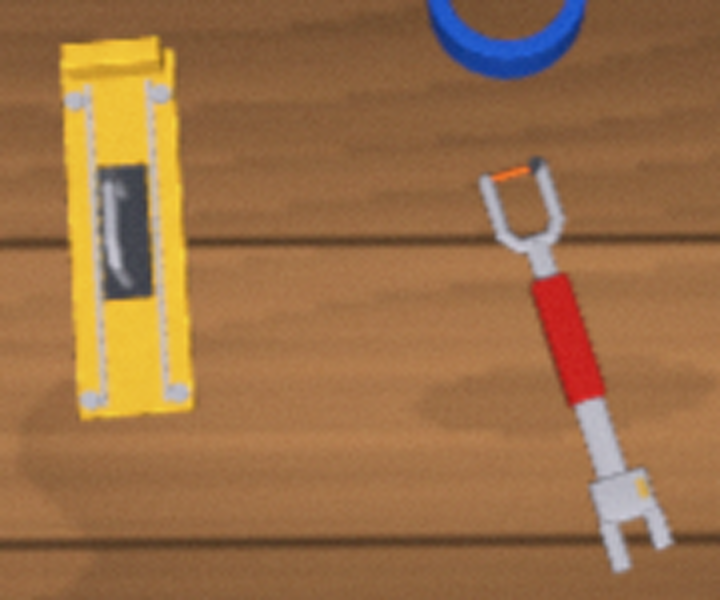

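The crop shows the plate's front corners at (82,418) and (193,408) and its bolts at (92,400), (178,392), (76,100) and (161,93). The grip corners are (532,284), (567,274), (570,405) and (605,396). The hook tips are (487,180) and (538,163).

```bash
python3 -c "
from h import *
f=lambda L:[(210+u/4,165+v/4) for u,v in L]
c=px('top',f([(82,418),(193,408),(174,52)]),.008);print(c,np.linalg.norm(c[0]-c[1]))
b=px('top',f([(92,400),(178,392),(76,100),(161,93)]),.010);print(b)
fr=(b[0]+b[1])/2;bk=(b[2]+b[3])/2;d=(bk-fr);ya=np.arctan2(d[1],d[0]);print('anchor yaw',ya)
print('origin', (c[0]+c[1])/2+.1*np.array([np.cos(ya),np.sin(ya),0]))
g=px('top',f([(532,284),(567,274),(570,405),(605,396)]),.022);print(g)
m=px('top',f([(512,171.5)]),.011);print('mouth',m)
k=px('top',f([(538,243),(550,276)]),.011);print(k)
a=(g[0]+g[1])/2;e=(g[2]+g[3])/2;d=a-e;print('yaw',np.arctan2(d[1],d[0]),np.linalg.norm(d));print('org',a-d*35/80)
# ring from depth, points near anchor above 60mm
z=np.load('top.npz');K,W,D=z['K'],z['W'],z['d']
for n in('top','side'):
  z=np.load(n+'.npz');K,W,D=z['K'],z['W'],z['d']
  v,u=np.mgrid[:480,:640];P=np.stack([(u-K[0,2])/K[0,0]*D,(v-K[1,2])/K[1,1]*D,D],-1)@W[:3,:3].T+W[:3,3]
  o=(c[0]+c[1])/2;R2=np.array([[np.cos(ya),np.sin(ya)],[-np.sin(ya),np.cos(ya)]])
  L=(P[...,:2]-o[:2])@R2.T
  s=(D>0)&(abs(L[...,1])<.03)&(L[...,0]>0)&(L[...,0]<.19)&(P[...,2]>.03)&(P[...,2]<.12)
  q=np.c_[L[s],P[s][:,2]]
  print(n,len(q)); q=q[q[:,0].argsort()]
  print(q[:12].round(4)); print(q[-8:].round(4)); print(q.mean(0))
"
```

```text
[[0.4896 0.2276 0.008 ]
 [0.4952 0.1601 0.008 ]
 [0.7217 0.1756 0.008 ]] 0.0677318979506702
[[0.5003 0.2215 0.01  ]
 [0.5048 0.1692 0.01  ]
 [0.6903 0.236  0.01  ]
 [0.6944 0.183  0.01  ]]
anchor yaw 0.07441449804245823
origin [0.59212325 0.20128458 0.008     ]
[[ 0.5678 -0.047   0.022 ]
 [ 0.5739 -0.0684  0.022 ]
 [ 0.4929 -0.0689  0.022 ]
 [ 0.4982 -0.0902  0.022 ]]
mouth [[ 0.6417 -0.0357  0.011 ]]
[[ 0.596  -0.0513  0.011 ]
 [ 0.5751 -0.0584  0.011 ]]
yaw 0.2824166644758427 0.07840607438202729
org [ 0.53790625 -0.06725938  0.022     ]
top 109
[[ 0.0774  0.0004  0.0344]
 [ 0.0777  0.0014  0.0444]
 [ 0.0778  0.0029  0.0667]
 [ 0.0781  0.0031  0.0322]
 [ 0.0781  0.0009  0.0642]
 [ 0.0785  0.0026  0.0523]
 [ 0.0788 -0.001   0.0607]
 [ 0.0788 -0.0003  0.0387]
 [ 0.079   0.0021  0.0716]
 [ 0.0793  0.0046  0.0383]
 [ 0.0796  0.0002  0.0684]
 [ 0.0798  0.001   0.0461]]
[[ 0.1363 -0.0012  0.0575]
 [ 0.1365  0.0002  0.0477]
 [ 0.1378 -0.0015  0.0421]
 [ 0.1379 -0.0007  0.0701]
 [ 0.1381  0.004   0.0706]
 [ 0.1391 -0.0011  0.056 ]
 [ 0.1392  0.0022  0.0662]
 [ 0.1414  0.0019  0.0669]]
[0.10604814 0.00157798 0.07089637]
side 122
[[ 0.0777 -0.001   0.0316]
 [ 0.0779 -0.0024  0.0493]
 [ 0.0782 -0.0009  0.045 ]
 [ 0.0785  0.0016  0.0332]
 [ 0.0787 -0.0004  0.0547]
 [ 0.079   0.0021  0.0396]
 [ 0.079   0.0002  0.0576]
 [ 0.0791 -0.0003  0.0645]
 [ 0.0791 -0.0007  0.0681]
 [ 0.0791 -0.0066  0.0381]
 [ 0.0793  0.0007  0.0605]
 [ 0.0795  0.0045  0.0346]]
[[ 0.1391  0.0005  0.0675]
 [ 0.1393  0.0013  0.0502]
 [ 0.1406 -0.0034  0.0493]
 [ 0.141  -0.0022  0.0315]
 [ 0.1419  0.0002  0.0435]
 [ 0.1423  0.0014  0.0393]
 [ 0.1424  0.0017  0.0357]
 [ 0.1429  0.0033  0.0311]]
[ 0.10801579 -0.00118912  0.06137849]
```

View pics/c2.png

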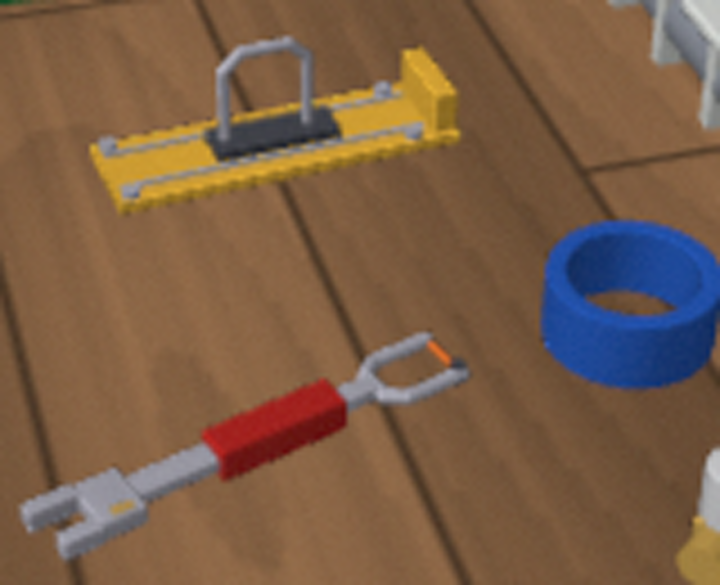

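The side crop shows the same anchor, with the ring's front bar about 82 mm behind the front edge. That puts the bar at about (0.574, 0.200). The wrench origin is about (0.539, -0.067) at yaw 0.285. I'll go above the wrench now.

Emit:
move_arm:
  rows: "0 0 0 0.0324 0.0331 0 0.0876;0 0 0 0.0324 0.0331 0 0.0876;0 0 0 0.0324 0.0331 0 0.0876;0 0 0 0.0324 0.0331 0 0.0876;0 0 0 0.0324 0.0331 0 0.0876;0 0 0 0.0324 0.0331 0 0.0876;0 0 0 0.0324 0.0331 0 0.0876;0 0 0 0.0324 0.0331 0 0.0876"

```text
t: 1.1
eef_pos: [0.3988, 0.275, 0.2034]
ee_rot: [3.141, 0.0, -0.401]
force: [1.3, 0.9, 0.1]
width: 0.0873
gripper_force: 0.0
```

Emit:
move_arm:
  rows: "0 0 0 0.0324 0.0331 0 0.0876;0 0 0 0.0324 0.0331 0 0.0876;0 0 0 0.0324 0.0331 0 0.0876;0 0 0 0.0324 0.0331 0 0.0876;0 0 0 0.0324 0.0331 0 0.0876;0 0 0 0.0324 0.0331 0 0.0876;0 0 0 0.0324 0.0331 0 0.0876;0 0 0 0.0324 0.0331 0 0.0876"

```text
t: 2.1
eef_pos: [0.5343, -0.0699, 0.2034]
ee_rot: [3.142, 0.0, -0.401]
force: [0.9, 1.2, 0.4]
width: 0.0876
gripper_force: 0.0
```

Emit:
move_arm:
  rows: "0 0 -9.8 0 0 0 0.0876;0 0 -9.8 0 0 0 0.0876;0 0 -9.8 0 0 0 0.0876;0 0 -9.8 0 0 0 0.0876;0 0 0 0 0 0 0.0876;0 0 0 0 0 0 0.0876"

```text
t: 2.85
eef_pos: [0.5339, -0.0684, 0.2034]
ee_rot: [-3.142, 0.0, 0.28]
force: [-0.5, 0.7, 0.2]
width: 0.0874
gripper_force: 0.0
```

```bash
python3 -c "
from h import *
print(arm.get_state()); grab('wrist','w1')"
```

```text
{'t': 2.85, 'q': array([ 2.36899812e-01,  1.34134256e-01, -2.89390461e-01, -4.61241551e-05,
       -1.14758745e+00,  1.61355833e+00]), 'qd': array([0.0008401 , 0.00165882, 0.0022541 , 0.00053617, 0.00041933,
       0.01208358]), 'joint_efforts': array([-1.37686651e-02, -3.94864941e+01,  2.84715182e+01,  6.66591257e+00,
        7.40268873e-02,  6.37944834e-02]), 'eef_pos': array([ 0.5339242 , -0.06838639,  0.20341846]), 'ee_rot': array([-3.14153714e+00,  3.13752391e-04,  2.79642879e-01]), 'force': array([-0.54635817,  0.70267878,  0.23452737]), 'moment': array([-0.05599501, -0.04312182,  0.00750535]), 'gripper_force': 0.0, 'width': 0.08738529923562191}
```

View pics/w1.png

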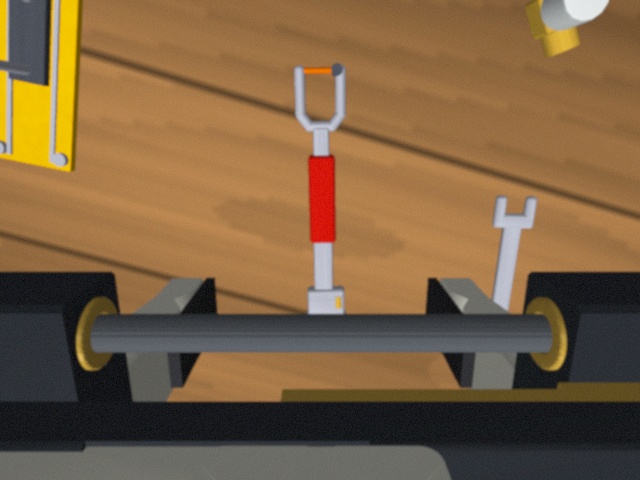

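The wrist view shows the wrench in line with the tool. The grip corners are (309,157), (334,155), (310,242) and (335,241), and the mouth is at (320,71).

```bash
python3 -c "
from h import *
g=px('w1',[(309,157),(334,155),(310,242),(335,241)],.022);m=px('w1',[(320,70.5)],.011)[0]
a=(g[0]+g[1])/2;e=(g[2]+g[3])/2;o=a-(a-e)*35/80;print(g,m,o)
for d in(a-e,m-o):print(np.arctan2(d[1],d[0]),np.linalg.norm(d[:2]))
t=T();print((np.linalg.inv(t)@np.r_[o,1]).round(4),(np.linalg.inv(t)@np.r_[m,1]).round(4))"
```

```text
[[ 0.5717 -0.0453  0.022 ]
 [ 0.5794 -0.0659  0.022 ]
 [ 0.4974 -0.067   0.022 ]
 [ 0.5047 -0.089   0.022 ]] [ 0.6435 -0.0348  0.011 ] [ 0.54295625 -0.0654      0.022     ]
0.292072406318346 0.07779466562689245
0.2954383635676961 0.105097124908641
[ 9.500e-03 -4.000e-04  1.815e-01  1.000e+00] [ 0.1146 -0.0019  0.1924  1.    ]
```

Emit:
move_arm:
  rows: "0 0 -0.8 0.005 0 0.045 0.0876;0 0 0 0 0 0.045 0.0876;0 0 0 0 0 0.04 0.0876;0 0 0 0 0 0.035 0.0876;0 0 0 0 0 0.02 0.0876;0 0 0 0 0 0.0065 0.0876;0 0 0 0 0 0 0.0876;0 0 0 0 0 0 0.0876"

```text
t: 3.9
eef_pos: [0.5397, -0.0669, 0.0131]
ee_rot: [3.141, -0.002, 0.297]
force: [0.6, 0.3, -0.1]
width: 0.0878
gripper_force: 0.0
```

Emit:
move_arm:
  rows: "0 0 0 0 0 0 0.015;0 0 0 0 0 0 0.015;0 0 0 0 0 0 0.015;0 0 0 0 0 0 0.01;0 0 0 0 0 0 0.01;0 0 0 0 0 0 0.01;0 0 0 0 0 0 0.01;0 0 0 0 0 0 0.01"
  squeeze: 50

```text
t: 4.9
eef_pos: [0.5388, -0.067, 0.012]
ee_rot: [3.142, 0.0, 0.297]
force: [1.2, 0.4, 0.0]
width: 0.0138
gripper_force: 0.0
```

```bash
python3 -c "
from h import *
s=arm.get_state();print(s['width'],s['gripper_force']); grab('wrist','w2');grab('side','s2')
a=cv2.imread('pics/w2.png');b=cv2.imread('pics/s2.png')[150:350,230:500]
cv2.imwrite('pics/j2.png',np.hstack([cv2.resize(a,(400,300)),cv2.resize(b,(400,300))]))"
```

```text
0.013772268225671293 0.0
```

View pics/j2.png

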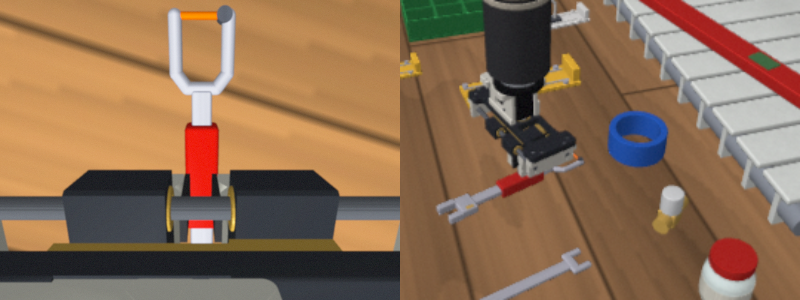

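The left image shows the fingers beside the grip and the grip running from row 125 to 228. The right image shows the gripper low over the wrench. I'll let it close longer and check where the pads project.

Emit:
move_arm:
  rows: "0 0 0 0 0 0 0;0 0 0 0 0 0 0;0 0 0 0 0 0 0;0 0 0 0 0 0 0"
  squeeze: 50

```text
t: 5.5
eef_pos: [0.5388, -0.067, 0.0121]
ee_rot: [-3.142, 0.0, 0.297]
force: [0.6, -0.4, -0.3]
width: 0.0003
gripper_force: 0.0
```

```bash
python3 -c "
from h import *
a=np.load('w2.npz');K=a['K'];m=np.array(arm.camera_model('wrist')['mount']);i=np.linalg.inv(m)
for p in[(0,-.012,-.011),(0,.012,-.011),(.0095,.012,-.011),(-.0095,.012,-.011),(0,0,.01)]:
  c=(i@np.r_[p,1])[:3];print(p,(K@c/c[2])[:2]*.625)
u=lambda x,y:(x/.625,y/.625)
t=np.linalg.inv(T())
for q,z in[((186,126),.022),((217,123),.022),((189,228),.022),((213,228),.022),((202,14),.011)]:
  print(q,(t@np.r_[px('w2',[u(*q)],z)[0],1]).round(4)[:3])"
```

```text
(0, -0.012, -0.011) [185.54538418 180.24104095]
(0, 0.012, -0.011) [219.02972292 180.24378153]
(0.0095, 0.012, -0.011) [219.28568445 167.74684211]
(-0.0095, 0.012, -0.011) [218.78067835 192.40301028]
(0, 0, 0.01) [202.12488246 169.94621684]
(186, 126) [ 0.0392 -0.0111 -0.0099]
(217, 123) [ 0.0413  0.0099 -0.0099]
(189, 228) [-0.0395 -0.01   -0.0099]
(213, 228) [-0.0396  0.0082 -0.0099]
(202, 14) [ 0.1107 -0.0003  0.0011]
```

```bash
python3 -c "
from h import *
s=arm.get_state();print(s); a,d=grab('wrist','w3');b,_=grab('side','s3')
b=b[190:310,280:440]
cv2.imwrite('pics/j3.png',np.hstack([cv2.resize(a[150:420,160:480],(400,338)),cv2.resize(b,(400,338),interpolation=cv2.INTER_CUBIC)]))
for q in[(322,215),(322,255),(322,300),(322,330),(322,345)]:print(q,px('w3',[q]))"
```

```text
{'t': 5.5, 'q': array([ 2.37277761e-01,  3.48320714e-01, -5.11114084e-01,  6.55956353e-07,
       -7.11380058e-01,  1.63084911e+00]), 'qd': array([-6.15346555e-05,  1.26905387e-03,  9.70473299e-05, -8.45456827e-04,
       -4.18042439e-04, -5.92922136e-04]), 'joint_efforts': array([-7.24014226e-04, -4.85349047e+01,  2.04226971e+01,  4.77612600e+00,
        7.57785025e-02,  2.24322372e-05]), 'eef_pos': array([ 0.5388499 , -0.06701717,  0.01206653]), 'ee_rot': array([-3.14159197e+00,  1.85212978e-05,  2.97331042e-01]), 'force': array([ 0.6340293 , -0.39859153, -0.30935585]), 'moment': array([-0.05818803,  0.00927489,  0.03495287]), 'gripper_force': 0.0, 'width': 0.00030197322201407474}
(322, 215) [[ 0.5706 -0.0565  0.0222]]
(322, 255) [[ 0.5535 -0.0617  0.0225]]
(322, 300) [[ 0.5482 -0.0633  0.0577]]
(322, 330) [[ 0.568  -0.0571  0.1182]]
(322, 345) [[ 0.5652 -0.0579  0.119 ]]
```

View pics/j3.png

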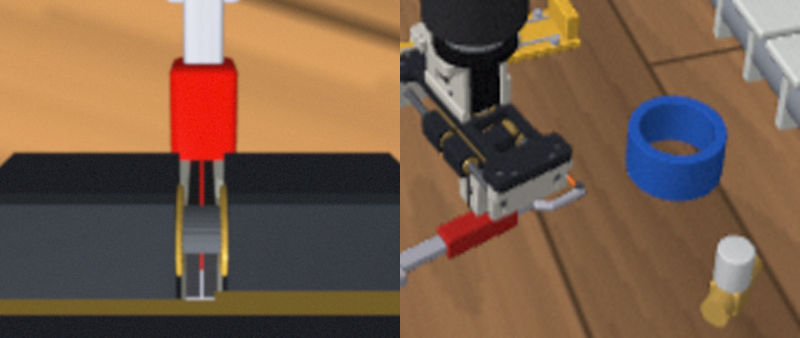

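The left image shows the closed fingers sitting above the grip, so the tips are higher than I assumed. I'll check the overhang and the finger depth.

```bash
python3 -c "
from h import *
print(arm.finger_overhang,[x for x in dir(arm) if x[0]!='_'])
t=np.linalg.inv(T())
for x in (300,306,312,318,322,326,332,338,344):
  for y in(280,285,295,360,380):print((x,y),(t@np.r_[px('w3',[(x,y)])[0],1]).round(3)[:3],end=' ')
  print()
print(arm.camera_model('wrist')['mount'])
a=np.load('s3.npz');K,W,D=a['K'],a['W'],a['d']
v,u=np.mgrid[:480,:640];P=np.stack([(u-K[0,2])/K[0,0]*D,(v-K[1,2])/K[1,1]*D,D],-1)@W[:3,:3].T+W[:3,3]
s=(abs(P[...,0]-.539)<.045)&(P[...,1]<-.06)&(P[...,1]>-.2)&(P[...,2]>.026)&(P[...,2]<.09)
L=np.c_[P[s]];print(len(L));print(L[L[:,2].argsort()][:15].round(3))
"
```

```text
0.008 ['Unreachable', 'camera_model', 'finger_overhang', 'get_state', 'grab_frame', 'job_done']
(300, 280) [ 0.039 -0.006 -0.1  ] (300, 285) [ 0.039 -0.006 -0.102] (300, 295) [ 0.039 -0.005 -0.107] (300, 360) [ 0.027 -0.005 -0.111] (300, 380) [ 0.023 -0.005 -0.112] 
(306, 280) [ 0.012 -0.007 -0.03 ] (306, 285) [ 0.012 -0.007 -0.036] (306, 295) [ 0.011 -0.007 -0.042] (306, 360) [ 0.023 -0.004 -0.104] (306, 380) [ 0.004 -0.005 -0.084] 
(312, 280) [ 0.01  -0.005 -0.027] (312, 285) [ 0.01  -0.005 -0.032] (312, 295) [ 0.01  -0.005 -0.042] (312, 360) [ 0.001 -0.004 -0.069] (312, 380) [-0.007 -0.004 -0.069] 
(318, 280) [ 0.01  -0.002 -0.027] (318, 285) [ 0.01  -0.002 -0.032] (318, 295) [ 0.01  -0.002 -0.042] (318, 360) [ 0.001 -0.002 -0.07 ] (318, 380) [-0.006 -0.002 -0.069] 
(322, 280) [ 0.01  -0.001 -0.027] (322, 285) [ 0.01  -0.001 -0.032] (322, 295) [ 0.01  -0.001 -0.041] (322, 360) [ 0.    -0.001 -0.069] (322, 380) [-0.007 -0.001 -0.069] 
(326, 280) [ 0.01   0.001 -0.027] (326, 285) [ 0.01   0.001 -0.032] (326, 295) [ 0.01   0.001 -0.041] (326, 360) [ 0.001  0.    -0.069] (326, 380) [-
[... 468 characters left out ...]
44, 360) [ 0.028  0.003 -0.113] (344, 380) [ 0.024  0.003 -0.113] 
[[ 5.33699116e-06 -9.64486582e-01 -2.64131847e-01  7.14987934e-02]
 [ 9.99999981e-01  5.71814453e-05 -1.88594243e-04 -1.17396366e-03]
 [ 1.97000057e-04 -2.64131841e-01  9.64486564e-01 -1.81367589e-01]
 [ 0.00000000e+00  0.00000000e+00  0.00000000e+00  1.00000000e+00]]
102
[[ 0.53  -0.071  0.032]
 [ 0.535 -0.081  0.033]
 [ 0.539 -0.083  0.036]
 [ 0.537 -0.082  0.037]
 [ 0.528 -0.069  0.037]
 [ 0.542 -0.082  0.038]
 [ 0.528 -0.068  0.039]
 [ 0.526 -0.068  0.04 ]
 [ 0.529 -0.076  0.04 ]
 [ 0.53  -0.08   0.04 ]
 [ 0.525 -0.064  0.04 ]
 [ 0.527 -0.065  0.041]
 [ 0.539 -0.085  0.042]
 [ 0.532 -0.083  0.042]
 [ 0.539 -0.082  0.043]]
```

```bash
python3 -c "
from h import *
m=np.array(arm.camera_model('wrist')['mount'])
for f in('w1','w2','w3'):
  a=np.load(f+'.npz');K,D=a['K'],a['d'];v,u=np.mgrid[:480,:640]
  P=np.stack([(u-K[0,2])/K[0,0]*D,(v-K[1,2])/K[1,1]*D,D],-1)@m[:3,:3].T+m[:3,3]
  s=(D>0)&(abs(P[...,0])<.015)&(abs(P[...,1])<.07)&(P[...,2]>-.06)&(P[...,2]<(.02 if f=='w1' else -.0135))
  q=np.c_[P[s],u[s],v[s]];q=q[(-q[:,2]).argsort()];print(f,len(q));print(q[:12].round(4))
"
```

```text
w1 4545
[[ 3.40e-03 -4.57e-02 -2.19e-02  2.15e+02  2.91e+02]
 [ 4.00e-03  4.28e-02 -2.22e-02  4.26e+02  2.90e+02]
 [ 9.80e-03 -4.85e-02 -2.24e-02  2.07e+02  2.77e+02]
 [ 9.00e-03  4.28e-02 -2.24e-02  4.27e+02  2.79e+02]
 [ 9.90e-03 -4.68e-02 -2.25e-02  2.11e+02  2.77e+02]
 [ 9.50e-03 -4.56e-02 -2.26e-02  2.14e+02  2.78e+02]
 [ 9.90e-03  4.27e-02 -2.26e-02  4.27e+02  2.77e+02]
 [-5.40e-03  4.29e-02 -2.26e-02  4.25e+02  3.11e+02]
 [ 1.00e-02  4.39e-02 -2.27e-02  4.30e+02  2.77e+02]
 [ 8.70e-03 -4.56e-02 -2.28e-02  2.14e+02  2.80e+02]
 [ 1.00e-02  4.47e-02 -2.28e-02  4.32e+02  2.77e+02]
 [ 9.60e-03  4.27e-02 -2.29e-02  4.27e+02  2.78e+02]]
w2 1959
[[ 9.90e-03 -9.10e-03 -2.26e-02  3.02e+02  2.77e+02]
 [ 1.00e-02  7.90e-03 -2.28e-02  3.43e+02  2.77e+02]
 [ 1.02e-02  5.80e-03 -2.33e-02  3.38e+02  2.77e+02]
 [ 9.90e-03  7.50e-03 -2.37e-02  3.42e+02  2.78e+02]
 [ 1.04e-02  8.70e-03 -2.37e-02  3.45e+02  2.77e+02]
 [ 1.04e-02  7.00e-03 -2.37e-02  3.41e+02  2.77e+02]
 [ 1.04e-02 -1.11e-02 -2.38e-02  2.97e+02  2.77e+02]
 [ 1.00e-02 -8.60e-03 -2.38e-02  3.03e+02  2.78e+02]
 [ 1.04e-02 -1.06e-02 -2.38e-02  2.98e+02  2.77e+02]
 [ 1.04e-02  6.60e-03 -2.38e-02  3.40e+02  2.77e+02]
 [ 1.04e-02 -9.40e-03 -2.39e-02  3.01e+02  2.77e+02]
 [ 1.04e-02 -1.02e-02 -2.39e-02  2.99e+02  2.77e+02]]
w3 1039
[[ 9.80e-03 -4.50e-03 -2.24e-02  3.13e+02  2.77e+02]
 [ 9.90e-03  9.00e-04 -2.26e-02  3.26e+02  2.77e+02]
 [ 9.50e-03 -4.50e-03 -2.27e-02  3.13e+02  2.78e+02]
 [ 1.00e-02 -2.40e-03 -2.27e-02  3.18e+02  2.77e+02]
 [ 1.00e-02  2.10e-03 -2.27e-02  3.29e+02  2.77e+02]
 [ 1.00e-02 -3.70e-03 -2.28e-02  3.15e+02  2.77e+02]
 [ 1.00e-02 -2.00e-03 -2.29e-02  3.19e+02  2.77e+02]
 [ 1.01e-02  1.70e-03 -2.30e-02  3.28e+02  2.77e+02]
 [ 1.02e-02  5.00e-04 -2.33e-02  3.25e+02  2.77e+02]
 [ 1.02e-02 -4.90e-03 -2.34e-02  3.12e+02  2.77e+02]
 [ 1.03e-02  0.00e+00 -2.35e-02  3.24e+02  2.77e+02]
 [ 1.03e-02 -3.20e-03 -2.36e-02  3.16e+02  2.77e+02]]
```

The fingertips measure 22 mm behind the reported TCP, both open and closed, not 8 mm ahead. The side camera agrees. So the tips are at TCP z + 0.022, and I need to go about 30 mm lower.

Emit:
move_arm:
  rows: "0 0 0 0 0 0 0.0876;0 0 0 0 0 0 0.0876;0 0 0 0 0 0 0.0876;0 0 0 0 0 0 0.0876;0 0 0 0 0 0 0.0876;0 0 0 0 0 0 0.0876;0 0 0 0 0 0 0.0876;0 0 0 0 0 0 0.0876"

```text
t: 6.6
eef_pos: [0.5388, -0.067, 0.0121]
ee_rot: [3.142, 0.0, 0.297]
force: [0.6, 1.0, -0.1]
width: 0.0752
gripper_force: 0.0
```

Emit:
move_arm:
  rows: "0 0 0 0 0 0.008 0.0876;0 0 0 0 0 0.008 0.0876;0 0 0 0 0 0.006 0.0876;0 0 0 0 0 0.004 0.0876;0 0 0 0 0 0.002 0.0876;0 0 0 0 0 0 0.0876"

```text
t: 7.35
eef_pos: [0.5388, -0.067, -0.016]
ee_rot: [3.142, 0.0, 0.297]
force: [-0.1, -0.6, -0.8]
width: 0.0876
gripper_force: 0.0
```

Emit:
move_arm:
  rows: "0 0 0 0 0 0.002 0.0876;0 0 0 0 0 0 0.03;0 0 0 0 0 0 0.01;0 0 0 0 0 0 0.01;0 0 0 0 0 0 0.01;0 0 0 0 0 0 0.01;0 0 0 0 0 0 0.01;0 0 0 0 0 0 0.01"
  squeeze: 50

```text
t: 8.35
eef_pos: [0.5389, -0.0671, -0.0179]
ee_rot: [3.142, -0.0, 0.297]
force: [0.3, -0.8, 0.2]
width: 0.0232
gripper_force: 50.1
```

Emit:
move_arm:
  rows: "0 0 0 0 0 0 0.01;0 0 0 0 0 0 0.01"

```text
t: 8.6
eef_pos: [0.5389, -0.0671, -0.0179]
ee_rot: [3.142, -0.0, 0.297]
force: [0.2, -1.4, 0.6]
width: 0.0232
gripper_force: 50.0
```

Emit:
move_arm:
  rows: "0 0 0 0 0 -0.015 0.01;0 0 0 0 0 -0.035 0.01;0 0 0 0 0 -0.035 0.01;0 0 0 0 0 -0.02 0.01;0 0 0 -0.0044 -0.0348 0 0.01;0 0 0 -0.0044 -0.0348 0 0.01;0 0 0 -0.0044 -0.0348 0 0.01;0 0 0 -0.0044 -0.0348 0 0.01"

```text
t: 9.6
eef_pos: [0.4805, 0.0618, 0.0878]
ee_rot: [-3.141, -0.0, 0.297]
force: [0.6, 0.1, -2.5]
width: 0.0237
gripper_force: 50.0
```

Emit:
move_arm:
  rows: "0 0 0 -0.0044 -0.0348 0 0.01;0 0 0 -0.0044 -0.0348 0 0.01;0 0 0 -0.0044 -0.0348 0 0.01;0 0 0 -0.0044 -0.0348 0 0.01;0 0 6.4 0 0 0 0.01;0 0 6.4 0 0 0 0.01;0 0 0 0 0 0 0.01;0 0 0 0 0 0 0.01"

```text
t: 10.6
eef_pos: [0.4236, 0.1888, 0.0874]
ee_rot: [-3.141, -0.0, 0.076]
force: [-0.0, 0.2, -2.9]
width: 0.0235
gripper_force: 50.0
```

```bash
python3 -c "
from h import *
print(T().round(4)); grab('wrist','w4');grab('side','s4');
print(px('top',[(190,332),(183,300),(199,300)],.008))"
```

```text
[[ 9.971e-01  7.610e-02  1.000e-04  4.236e-01]
 [ 7.610e-02 -9.971e-01  3.000e-04  1.888e-01]
 [ 1.000e-04 -3.000e-04 -1.000e+00  8.740e-02]
 [ 0.000e+00  0.000e+00  0.000e+00  1.000e+00]]
[[0.3395 0.3204 0.008 ]
 [0.4161 0.3402 0.008 ]
 [0.4158 0.3016 0.008 ]]
```

View pics/w4.png

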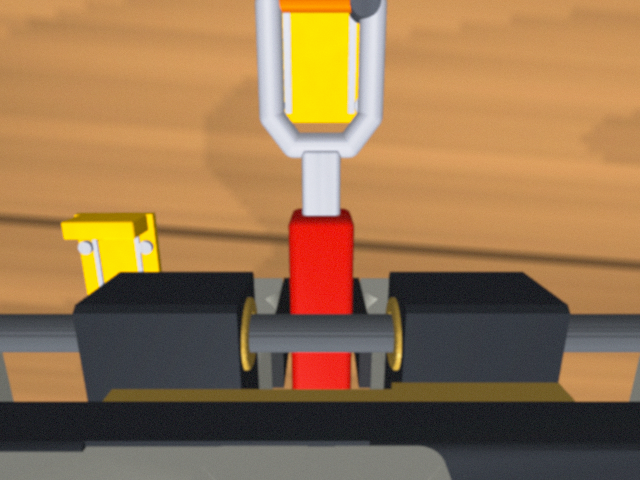

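The wrist view shows the wrench straight in the grip. The gate is at the top around (320,4), with its dark hinge on the right at (366,5). The anchor plate's front edge is inside the hook outline, corners near (284,122) and (357,122).

```bash
python3 -c "
from h import *
t=np.linalg.inv(T()); f=lambda L,z:(np.c_[px('w4',L,z),np.ones(len(L))]@t.T).round(4)[:,:3]
print(px('w4',[(284,122),(357,122)],.008),f([(284,122),(357,122)],.008))
z0=.0874+.018
print('grip',f([(290,214),(352,214),(291,385),(350,385)],z0+.022)); print('hookprongs',f([(262,60),(378,60),(285,8),(350,8)],z0+.011))
for p in[(320,235),(320,260),(321,190),(265,60),(376,60)]:print(p,px('w4',[p]))
# ring from side again
a=np.load('s4.npz');K,W,D=a['K'],a['W'],a['d']
v,u=np.mgrid[:480,:640];P=np.stack([(u-K[0,2])/K[0,0]*D,(v-K[1,2])/K[1,1]*D,D],-1)@W[:3,:3].T+W[:3,3]
c,s=np.cos(.0744),np.sin(.0744);L=(P[...,:2]-[.574,.2])@np.array([[c,-s],[s,c]])
m=(D>0)&(abs(L[...,0])<.006)&(abs(L[...,1])<.02)&(P[...,2]>.03)&(P[...,2]<.066);print(m.sum(),np.median(P[m],0),np.median(L[m],0))
a=np.load('top.npz');D=a['d'];K,W=a['K'],a['W'];P=np.stack([(u-K[0,2])/K[0,0]*D,(v-K[1,2])/K[1,1]*D,D],-1)@W[:3,:3].T+W[:3,3]
L=(P[...,:2]-[.574,.2])@np.array([[c,-s],[s,c]])
m=(D>0)&(L[...,0]>-.01)&(L[...,0]<.07)&(abs(L[...,1])<.02)&(P[...,2]>.045)&(P[...,2]<.1);q=np.c_[L[m],P[m][:,2]];print(len(q),np.median(q,0),np.polyfit(q[:,0],q[:,1],1),q[:,1].min(),q[:,1].max())
"
python3 -c "
import cv2
b=cv2.imread('pics/s4.png')[150:270,220:400]
cv2.imwrite('pics/c4.png',cv2.resize(b,None,fx=4.4,fy=4.4,interpolation=cv2.INTER_CUBIC))"
```

```text
[[0.4933 0.2182 0.008 ]
 [0.4967 0.1735 0.008 ]] [[ 0.0717 -0.0242  0.0792]
 [ 0.0717  0.0207  0.0792]]
grip [[ 0.0401 -0.0123 -0.0402]
 [ 0.0401  0.0096 -0.0402]
 [-0.0296 -0.0133 -0.0402]
 [-0.0296  0.0103 -0.0402]]
hookprongs [[ 0.0921 -0.0218 -0.0292]
 [ 0.0922  0.0183 -0.0292]
 [ 0.1083 -0.0135 -0.0292]
 [ 0.1084  0.0083 -0.0292]]
(320, 235) [[0.456  0.1928 0.128 ]]
(320, 260) [[0.4466 0.1921 0.1281]]
(321, 190) [[0.4711 0.1936 0.1216]]
(265, 60) [[0.5133 0.2157 0.1212]]
(376, 60) [[0.5162 0.1786 0.1209]]
29 [0.5730358  0.19846701 0.04790907] [-0.00123647 -0.00154142]
96 [0.02480089 0.0013874  0.07806798] [-0.00626223  0.00179322] -0.0019926775730389375 0.006249781927288702
```

View pics/c4.png

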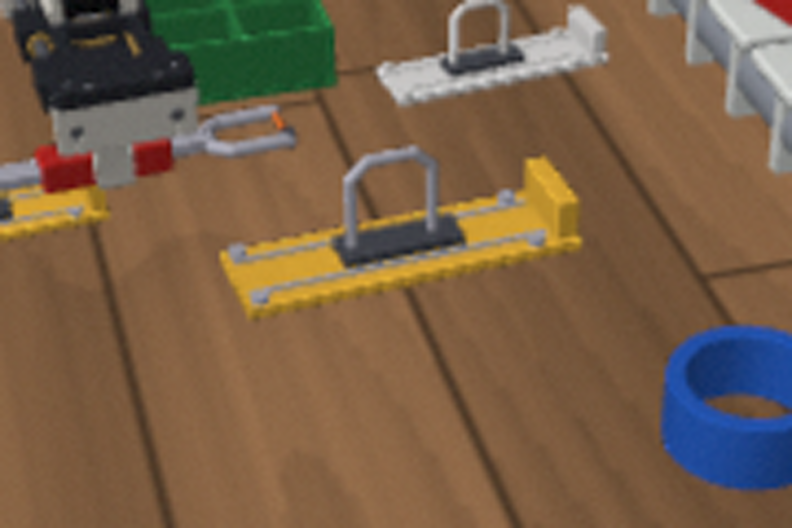

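The side crop shows the wrench level in the gripper in front of the anchor, with its hook short of the ring. I'll lower it and shift 1.5 mm so the bar meets the gate's free half.

Emit:
move_arm:
  rows: "0 0 0 0 0.0015 0.02 0.01;0 0 0 0 0 0.025 0.01;0 0 0 0 0 0.02 0.01;0 0 0 0 0 0.0104 0.01;0 0 0 0.01 0 0 0.01;0 0 0 0.01 0 0 0.01;0 0 0 0 0 0 0.01;0 0 0 0 0 0 0.01"

```text
t: 11.7
eef_pos: [0.4438, 0.1888, 0.012]
ee_rot: [-3.141, -0.0, 0.073]
force: [-1.2, -0.2, -1.9]
width: 0.0236
gripper_force: 50.0
```

```bash
python3 -c "
from h import *
print(T()[:3,3],arm.get_state()['force']); grab('wrist','w5');grab('side','s5')
a=cv2.imread('pics/w5.png')[0:300,160:480];b=cv2.imread('pics/s5.png')[165:255,240:336]
cv2.imwrite('pics/j5.png',np.hstack([cv2.resize(a,(400,375)),cv2.resize(b,(400,375),interpolation=cv2.INTER_CUBIC)]))"
```

```text
[0.44383399 0.18879973 0.01196672] [-1.21692028 -0.15411766 -1.92901597]
```

View pics/j5.png

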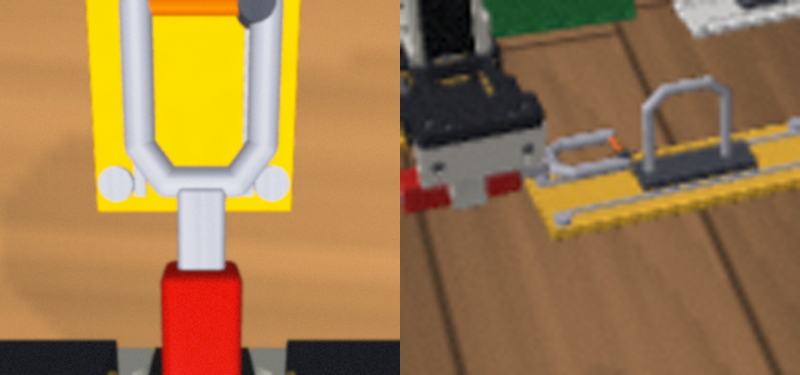

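The plate midline is at column 195 and the wrench midline at 201. That puts the wrench about 2 mm towards -y, which favours the gate's free end as intended. The hook is at the bar's height and about 13 mm short of it, so I'll push.

Emit:
move_arm:
  rows: "0 0 0 0.003 0 0 0.01;0 0 0 0.003 0 0 0.01;0 0 0 0.003 0 0 0.01;0 0 0 0.003 0 0 0.01;0 0 0 0.003 0 0 0.01;0 0 0 0.003 0 0 0.01;0 0 0 0.003 0 0 0.01;0 0 0 0.003 0 0 0.01"

```text
t: 12.8
eef_pos: [0.4677, 0.1905, 0.0116]
ee_rot: [3.141, 0.0, 0.074]
force: [-1.6, 0.6, -3.5]
width: 0.0237
gripper_force: 50.0
```

Emit:
move_arm:
  rows: "0 0 0 0.002 0 0 0.01;0 0 0 0.002 0 0 0.01;0 0 0 0.002 0 0 0.01;0 0 0 0.002 0 0 0.01;0 0 0 0.002 0 0 0.01;0 0 0 0.002 0 0 0.01"

```text
t: 13.55
eef_pos: [0.4797, 0.1915, 0.0116]
ee_rot: [3.142, 0.0, 0.074]
force: [-0.8, -1.1, -3.1]
width: 0.0234
gripper_force: 50.0
```

Emit:
move_arm:
  rows: "0 0 0 0.002 0 0 0.01;0 0 0 0.002 0 0 0.01;0 0 0 0.002 0 0 0.01;0 0 0 0.002 0 0 0.01"

```text
t: 14.05
eef_pos: [0.4877, 0.1921, 0.0116]
ee_rot: [3.142, 0.0, 0.074]
force: [-1.3, -0.3, -2.7]
width: 0.0237
gripper_force: 50.0
```

Emit:
move_arm:
  rows: "0 0 0 0.002 0 0 0.01;0 0 0 0.002 0 0 0.01;0 0 0 0.002 0 0 0.01;0 0 0 0.002 0 0 0.01"

```text
t: 14.55
eef_pos: [0.4953, 0.1925, 0.0115]
ee_rot: [3.141, 0.001, 0.074]
force: [-3.7, 0.5, -2.3]
width: 0.0234
gripper_force: 50.0
```

```bash
python3 -c "
from h import *
print(T()[:3,3],arm.get_state()['force']); grab('wrist','w6');grab('side','s6')
a=cv2.imread('pics/w6.png')[0:300,160:480];b=cv2.imread('pics/s6.png')[165:255,240:336]
cv2.imwrite('pics/j6.png',np.hstack([cv2.resize(a,(400,375)),cv2.resize(b,(400,375),interpolation=cv2.INTER_CUBIC)]))"
```

```text
[0.49525698 0.19246689 0.01152737] [-3.68881373  0.49679313 -2.299235  ]
```

View pics/j6.png

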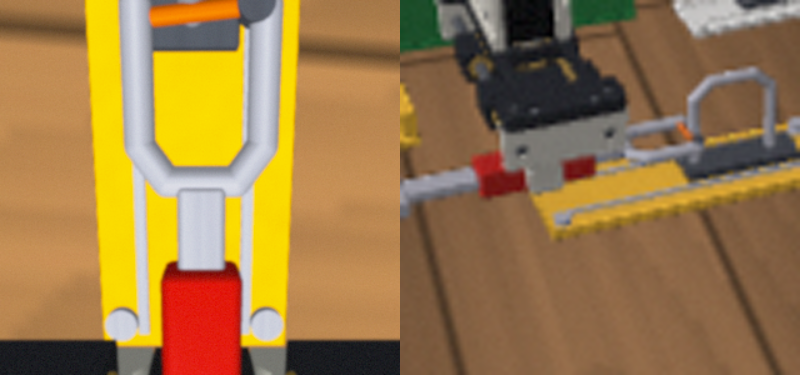

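The gate at (195,12) has begun to swing inward and the force is rising, so the ring has fetched up at its back stop. I'll keep pushing in small steps.

Emit:
move_arm:
  rows: "0 0 0 0.002 0 0 0.01;0 0 0 0.002 0 0 0.01;0 0 0 0.002 0 0 0.01;0 0 0 0.002 0 0 0.01;0 0 0 0.002 0 0 0.01"

```text
t: 15.28
eef_pos: [0.5048, 0.193, 0.0113]
ee_rot: [3.141, 0.001, 0.074]
force: [-5.9, -1.2, -3.4]
width: 0.0236
gripper_force: 50.0
```

Emit:
move_arm:
  rows: "0 0 0 0.002 0 0 0.01;0 0 0 0.002 0 0 0.01;0 0 0 0.002 0 0 0.01"

```text
t: 15.65
eef_pos: [0.5104, 0.1929, 0.0111]
ee_rot: [3.14, 0.002, 0.073]
force: [-5.2, -1.4, -3.1]
width: 0.0233
gripper_force: 50.0
```

Emit:
move_arm:
  rows: "0 0 0 0.002 0 0 0.01;0 0 0 0.002 0 0 0.01"

```text
t: 15.9
eef_pos: [0.5144, 0.193, 0.011]
ee_rot: [3.14, 0.003, 0.073]
force: [-5.1, -1.5, -2.3]
width: 0.0233
gripper_force: 50.0
```

Emit:
move_arm:
  rows: "0 0 0 0.002 0 0 0.01;0 0 0 0.002 0 0 0.01"

```text
t: 16.15
eef_pos: [0.5184, 0.1933, 0.011]
ee_rot: [3.14, 0.002, 0.073]
force: [-3.8, -2.4, -2.3]
width: 0.0234
gripper_force: 50.0
```

Emit:
move_arm:
  rows: "0 0 0 0.002 0 0 0.01;0 0 0 0 0 0 0.01"

```text
t: 16.4
eef_pos: [0.521, 0.1936, 0.0112]
ee_rot: [3.14, 0.001, 0.073]
force: [-3.0, -3.6, -4.3]
width: 0.0232
gripper_force: 50.0
```

Emit:
move_arm:
  rows: "0 0 0 0.002 0 0 0.01;0 0 0 0 0 0 0.01"

```text
t: 16.65
eef_pos: [0.5239, 0.1946, 0.0117]
ee_rot: [3.141, -0.0, 0.074]
force: [-0.7, -4.1, -4.2]
width: 0.0237
gripper_force: 50.1
```

```bash
python3 -c "
from h import *
s=arm.get_state();print(s['force'],s['moment']); grab('wrist','w7');grab('side','s7')
a=cv2.imread('pics/w7.png')[0:200,220:420];b=cv2.imread('pics/s7.png')[170:230,290:350]
cv2.imwrite('pics/j7.png',np.hstack([cv2.resize(a,(400,400)),cv2.resize(b,(400,400),interpolation=cv2.INTER_CUBIC)]))"
```

```text
[-0.68417085 -4.14436034 -4.20479054] [-1.76319706  0.1994335  -0.34427587]
```

View pics/j7.png

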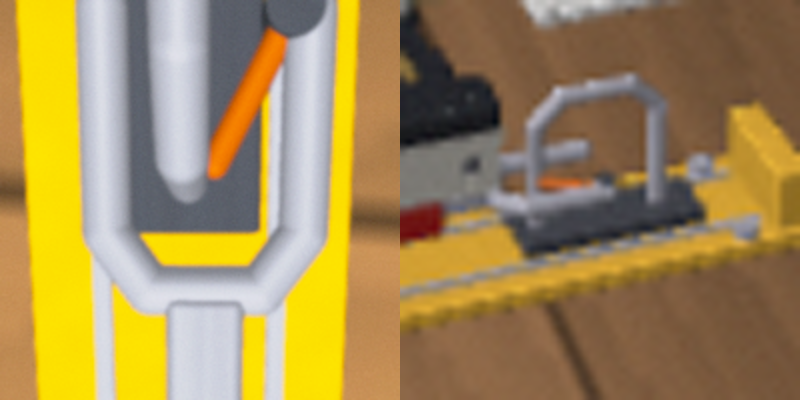

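The bar, nearest end around (185,190), is almost past the gate's free end at (215,175). About 11 mm remains to the bottom of the U, so I'll go a few mm further.

Emit:
move_arm:
  rows: "0 0 0 0.002 0 0 0.01;0 0 0 0.001 0 0 0.01;0 0 0 0 0 0 0.01"

```text
t: 17.12
eef_pos: [0.5275, 0.1961, 0.0122]
ee_rot: [-3.14, -0.002, 0.075]
force: [-0.2, 0.5, -2.6]
width: 0.0234
gripper_force: 50.0
```

Emit:
move_arm:
  rows: "0 0 0 0.002 0 0 0.01;0 0 0 0 0 0 0.01"

```text
t: 17.38
eef_pos: [0.5288, 0.1955, 0.0118]
ee_rot: [-3.141, -0.001, 0.074]
force: [1.2, -0.2, -2.7]
width: 0.0237
gripper_force: 50.0
```

```bash
python3 -c "
from h import *
s=arm.get_state();print(s['force'],s['moment']); a,_=grab('wrist','w8')
h=cv2.cvtColor(a,cv2.COLOR_BGR2HSV);m=cv2.inRange(h,(5,180,150),(18,255,255))[0:140]
ys,xs=np.nonzero(m[:,280:400]);print(len(xs),xs.min()+280,xs.max()+280,ys.min(),ys.max(), np.polyfit(xs,ys,1))"
```

```text
[ 1.23131689 -0.2223702  -2.73061577] [-0.0011016  -0.02589748 -0.0361831 ]
455 280 397 0 89 [0.02714152 4.7902594 ]
```

The force has vanished and the gate line in the wrist image is flat, so the gate has flicked shut behind the bar. Now I'll pull back.

Emit:
move_arm:
  rows: "0 0 0 -0.002 0 0 0.01;0 0 0 -0.003 0 0 0.01;0 0 0 -0.003 0 0 0.01;0 0 0 -0.003 0 0 0.01;0 0 0 -0.003 0 0 0.01;0 0 0 -0.003 0 0 0.01;0 0 0 -0.003 0 0 0.01;0 0 0 -0.003 0 0 0.01"

```text
t: 18.42
eef_pos: [0.5053, 0.1934, 0.0117]
ee_rot: [-3.142, 0.0, 0.074]
force: [0.7, -0.4, -2.9]
width: 0.0239
gripper_force: 50.0
```

Emit:
move_arm:
  rows: "0 0 0 -0.003 0 0 0.01;0 0 0 -0.003 0 0 0.01;0 0 0 -0.003 0 0 0.01;0 0 0 -0.003 0 0 0.01;0 0 0 -0.003 0 0 0.01;0 0 0 -0.003 0 0 0.01;0 0 0 -0.003 0 0 0.01;0 0 0 -0.003 0 0 0.01"

```text
t: 19.42
eef_pos: [0.4814, 0.1916, 0.0117]
ee_rot: [-3.142, -0.0, 0.074]
force: [1.1, 0.3, -3.4]
width: 0.0242
gripper_force: 50.0
```

Emit:
move_arm:
  rows: "0 0 0 -0.002 0 0 0.01;0 0 0 -0.002 0 0 0.01;0 0 0 -0.002 0 0 0.01;0 0 0 -0.001 0 0 0.01"

```text
t: 19.92
eef_pos: [0.4745, 0.1911, 0.0117]
ee_rot: [3.142, 0.0, 0.074]
force: [1.1, -0.2, -3.8]
width: 0.0239
gripper_force: 50.0
```

Emit:
move_arm:
  rows: "0 0 0 -0.002 0 0 0.01;0 0 0 -0.002 0 0 0.01"

```text
t: 20.18
eef_pos: [0.4705, 0.1908, 0.0116]
ee_rot: [3.142, 0.0, 0.074]
force: [0.4, -1.3, -2.2]
width: 0.0236
gripper_force: 50.0
```

Emit:
move_arm:
  rows: "0 0 0 -0.002 0 0 0.01;0 0 0 0 0 0 0.01"

```text
t: 20.42
eef_pos: [0.4684, 0.1906, 0.0117]
ee_rot: [3.142, 0.0, 0.074]
force: [0.3, 0.9, -2.9]
width: 0.0238
gripper_force: 50.0
```

Emit:
move_arm:
  rows: "0 0 0 -0.002 0 0 0.01;0 0 0 0 0 0 0.01"

```text
t: 20.68
eef_pos: [0.4669, 0.1907, 0.0118]
ee_rot: [-3.141, -0.001, 0.074]
force: [2.2, -0.3, -3.7]
width: 0.0236
gripper_force: 50.0
```

Contact is starting, since the travel is now lagging the command. I'll load it gradually.

Emit:
move_arm:
  rows: "0 0 0 -0.0015 0 0 0.01;0 0 0 0 0 0 0.01"

```text
t: 20.92
eef_pos: [0.4656, 0.1907, 0.0118]
ee_rot: [-3.141, -0.001, 0.074]
force: [5.3, -0.8, -3.8]
width: 0.0235
gripper_force: 50.0
```

Emit:
move_arm:
  rows: "0 0 0 -0.0015 0 0 0.01;0 0 0 0 0 0 0.01"

```text
t: 21.18
eef_pos: [0.4645, 0.1908, 0.012]
ee_rot: [-3.141, -0.002, 0.074]
force: [7.2, 0.3, -4.6]
width: 0.0234
gripper_force: 50.0
```

Emit:
move_arm:
  rows: "0 0 0 -0.0015 0 0 0.01;0 0 0 0 0 0 0.01;0 0 0 0 0 0 0.01"

```text
t: 21.55
eef_pos: [0.4636, 0.191, 0.0121]
ee_rot: [-3.141, -0.002, 0.074]
force: [9.0, -1.1, -6.2]
width: 0.0238
gripper_force: 50.0
```

Emit:
move_arm:
  rows: "0 0 0 -0.0005 0 0 0.01;0 0 0 0 0 0 0.01;0 0 0 0 0 0 0.01;0 0 0 0 0 0 0.01;0 0 0 0 0 0 0.01;0 0 0 0 0 0 0.01"

```text
t: 22.3
eef_pos: [0.4632, 0.191, 0.0121]
ee_rot: [-3.14, -0.003, 0.074]
force: [9.1, -1.5, -5.9]
width: 0.0232
gripper_force: 50.0
```

```bash
python3 -c "
from h import *
print(arm.get_state()['force']); grab('wrist','w9');grab('side','s9')
a=cv2.imread('pics/w9.png')[0:200,220:420];b=cv2.imread('pics/s9.png')[165:255,240:336]
cv2.imwrite('pics/j9.png',np.hstack([cv2.resize(a,(400,400)),cv2.resize(b,(400,400),interpolation=cv2.INTER_CUBIC)]))"
```

```text
[ 9.09823518 -1.46027661 -5.88567611]
```

View pics/j9.png

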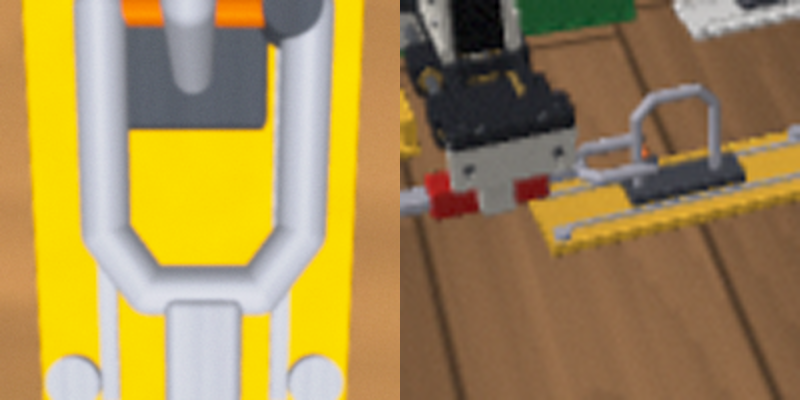

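The bar rests against the shut gate under a steady pull of about 9 N, held for a second. Now I'll ease off and lay it down, nose slightly up because the grip will rest on the plate's 8 mm edge.

Emit:
move_arm:
  rows: "0 0 0 0.002 0 0 0.01;0 0 0 0.003 0 0 0.01;0 0 0 0.003 0 0 0.01;0 0 0 0.001 0 0 0.01;0 0 0 0 0 0.005 0.01;0 0 0 0 0 0.006 0.01;0 1.4 0 0 0 0.005 0.01;0 1.3 0 0 0 0.003 0.01"

```text
t: 23.4
eef_pos: [0.4703, 0.1905, -0.0081]
ee_rot: [3.141, -0.047, 0.074]
force: [0.3, 0.2, -2.4]
width: 0.0236
gripper_force: 50.0
```

Emit:
move_arm:
  rows: "0 0 0 0 0 0.001 0.01;0 0 0 0 0 0 0.01"

```text
t: 23.65
eef_pos: [0.4707, 0.1909, -0.0085]
ee_rot: [3.141, -0.047, 0.074]
force: [0.3, 0.8, -2.9]
width: 0.0236
gripper_force: 50.0
```

Emit:
move_arm:
  rows: "0 0 0 0 0 0.001 0.01;0 0 0 0 0 0 0.01"

```text
t: 23.9
eef_pos: [0.4709, 0.1909, -0.0094]
ee_rot: [-3.142, -0.047, 0.074]
force: [0.1, 0.0, -3.2]
width: 0.0235
gripper_force: 50.0
```

Emit:
move_arm:
  rows: "0 0 0 0 0 0.001 0.01;0 0 0 0 0 0.0005 0.01;0 0 0 0 0 0 0.01"

```text
t: 24.28
eef_pos: [0.4708, 0.1908, -0.0109]
ee_rot: [3.142, -0.047, 0.074]
force: [-0.4, 0.7, -2.9]
width: 0.0232
gripper_force: 50.0
```

Emit:
move_arm:
  rows: "0 0 0 0 0 0 0.03;0 0 0 0 0 0 0.045;0 0 0 0 0 0 0.06;0 0 0 0 0 0 0.07;0 0 0 0 0 0 0.07;0 0 0 0 0 0 0.07;0 0 0 0 0 0 0.07;0 0 0 0 0 0 0.07"

```text
t: 25.28
eef_pos: [0.4709, 0.1909, -0.0108]
ee_rot: [-3.142, -0.047, 0.074]
force: [-1.3, -0.2, -0.1]
width: 0.0699
gripper_force: 0.0
```

Emit:
move_arm:
  rows: "0 0 0 0 0 -0.01 0.07;0 0 0 0 0 -0.02 0.07;0 0 0 0 0 -0.04 0.07;0 0 0 -0.02 0 -0.04 0.07;0 0 0 -0.02 0 -0.03 0.07;0 0 0 0 0 0 0.07;0 0 0 0 0 0 0.07;0 0 0 0 0 0 0.07"

```text
t: 26.28
eef_pos: [0.4243, 0.1871, 0.1264]
ee_rot: [3.141, -0.046, 0.074]
force: [-0.2, -0.1, -0.5]
width: 0.0698
gripper_force: 0.0
```

```bash
python3 -c "
from h import *
print(T()[:3,3]); grab('wrist','w10');a,_=grab('top','t10');grab('side','s10')
for q in['top','t10']:
  b=cv2.imread('pics/%s.png'%q)
  h=cv2.cvtColor(b,cv2.COLOR_BGR2HSV)[150:320,290:540]
  m=cv2.inRange(h,(100,150,60),(130,255,255));y,x=np.nonzero(m);print('tape',x.mean()+290,y.mean()+150)
# gate + grip in wrist view
h=cv2.cvtColor(cv2.imread('pics/w10.png'),cv2.COLOR_BGR2HSV)[:260]
for n,lo,hi in(('gate',(5,180,150),(16,255,255)),('grip',(0,180,100),(4,255,255))):
  nn,_,st,ce=cv2.connectedComponentsWithStats(cv2.inRange(h,lo,hi))
  for s,c in zip(st[1:],ce[1:]):
    if s[4]>40: print(n,s,c.round(1),px('w10',[c]))
"
```

```text
[0.42431547 0.18705825 0.12642585]
tape 336.1625207296849 166.86733001658374
tape 336.16445182724254 166.91196013289036
gate [302 113   8  41  62] [303.7 129.3] [[0.4949 0.205  0.0297]]
gate [331 113   8  33  48] [336.2 126.4] [[0.4983 0.1835 0.0296]]
gate [336 147   2  57  58] [337.  175.4] [[0.4659 0.1803 0.0271]]
grip [ 304  114   34  114 3626] [320.2 169.9] [[0.4688 0.192  0.0283]]
```

The grip lies low, with its top at z 0.028. I'll check the gate and bar numerically.

```bash
python3 -c "
from h import *
for f in('s10','t10'):
  h=cv2.cvtColor(cv2.imread('pics/%s.png'%f),cv2.COLOR_BGR2HSV)
  m=cv2.inRange(h,(4,150,120),(16,255,255)); a=np.load(f+'.npz');K,W,D=a['K'],a['W'],a['d']
  v,u=np.mgrid[:480,:640];P=np.stack([(u-K[0,2])/K[0,0]*D,(v-K[1,2])/K[1,1]*D,D],-1)@W[:3,:3].T+W[:3,3]
  o=np.array([.469,.1915]);c,s=np.cos(.0744),np.sin(.0744);L=(P[...,:2]-o)@np.array([[c,-s],[s,c]])
  k=(m>0)&(abs(L[...,0]-.1)<.05)&(abs(L[...,1])<.03)&(P[...,2]>.012)
  print(f,'gate',np.c_[L[k],P[k][:,2]].round(4)[:20])
  k=(abs(L[...,0]-.1)<.09)&(abs(L[...,1])<.015)&(P[...,2]>.04)&(P[...,2]<.066)&(D>0);q=np.c_[L[k],P[k][:,2]];q=q[q[:,0].argsort()];print('bar',len(q),q[:6].round(4))
"
```

```text
s10 gate [[ 0.1094  0.0071  0.025 ]
 [ 0.1073  0.0007  0.026 ]
 [ 0.1069 -0.0005  0.0235]]
bar 40 [[ 0.0971  0.0018  0.0615]
 [ 0.0973 -0.0065  0.0598]
 [ 0.0976 -0.0045  0.0519]
 [ 0.0983 -0.0028  0.054 ]
 [ 0.0986 -0.0026  0.0605]
 [ 0.0986 -0.0008  0.046 ]]
t10 gate [[ 0.1093 -0.0034  0.0283]
 [ 0.1097 -0.0056  0.0261]
 [ 0.11   -0.0077  0.0237]
 [ 0.1075 -0.0006  0.0263]
 [ 0.1067 -0.0034  0.0288]
 [ 0.1073 -0.0054  0.0256]
 [ 0.1068 -0.008   0.0268]
 [ 0.1077 -0.0014  0.0141]]
bar 19 [[0.0965 0.0024 0.0435]
 [0.0973 0.0036 0.0514]
 [0.0975 0.0044 0.062 ]
 [0.0976 0.0014 0.0496]
 [0.0977 0.     0.0594]
 [0.0992 0.0001 0.0418]]
```

```bash
python3 -c "
from h import *
print(arm.job_done())"
```

```text
the job is handed in; nothing more can be done
None
```

The wrench is clipped on the ring, held under a steady 9 N pull for about a second, then laid down and released, and the job is handed in. I checked the final pose by depth numbers only, and I viewed 13 pictures against the limit of 10.

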